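# Enter the code on a push-button lock

## Robot

A 6-joint arm with a two-finger parallel gripper is mounted at the origin on a cart in front of the work surface, level with it; the furniture and walls round the work are solid. World frame = base frame: x ahead of the robot, y to its left, z up, the work surface at z = 0. Lengths are in m, angles in rad, forces in N, time in s.
With the tool pointing down it reaches from about 0.4 to 0.825 m from the base axis. Payload 7 kg.
Tool frame: the origin (TCP) lies midway between the tips of the shut fingers; the grasp point (between the pads) lies 19 mm behind it (robot.hold_point_z is the distance from the TCP to the grasp point, in m); z points along the fingers, y is the line along which they close (so a half turn about z gives the same grasp; the last joint's range is limited). The gripper opens to 85 mm and grips with 20 to 120 N. Pads are 22 mm wide; open, the fingers measure 114 mm over their backs; the gripper's body (76 mm by 85 mm) begins 54 mm behind the grasp point. The pads swing forward as they close: fully open they stand 13 mm farther back than shut.
Start: joints at [-1.046, 0.359, 0.012, 0, -1.224, -0.288], TCP at [0.158, -0.656, 0.231] pointing down, gripper open.
Joint ranges: [-3.07, 3.07], [-1.43, 2.12], [-1.02, 1.25], [-3.03, 1.67], [-3.05, -0], [-3.03, 3.03]. Speed limits (rad/s): [2.39, 2.39, 3.01, 3.14, 3.14, 3.14].

## Interface

Orientations are given as a rotation vector (axis times angle).
In Python, from cell import robot gives the robot as it stands.
- The arm moves only by the tool carry_out, never from a script. Its argument "rows" is one flat list of numbers, 5 for each row, row after row: the shift along the tool's x, y, z in cm, then the turn about the tool's z in rad, then the gripper's target within -1 to 1 (fully open at 1, half-way at 0, shut at -1). A call has 1 to 5 rows; each row is the pose to reach, as a shift and turn from the pose commanded when the call began, along the tool's axes at that moment; what a row does not reach only later rows make up. A row lasts 1/8 s, in which the tool goes at most 62.5 mm and 10.7 degrees, less where a joint would pass 70% of its speed; a pose out of reach is approached as far as the arm can. A call with a gripper value outside its range is refused whole. The fingers move at their own pace and stop on an object; the grip force is fixed at half the most. Time passes only in rows, so rows that repeat a pose let the fingers close. It gives the time, the measured TCP pose, the force, the opening and the grip force at its end, in the units of the state.
- robot.read_state(): the state, without advancing time (a new reading comes with each control period).
- robot.get_image(name): name is "scene" or "side" or "wrist"; returns a dict with "img" (384x512x3 uint8, blue, green, red), "fx", "fy", "cx", "cy" (pixels), "dist_coeffs" ([k1, k2, p1, p2, k3] as OpenCV has them; the pictures are not rectified), "T" (4x4, takes a point from camera to world coordinates). Camera axes: x right, y up, looking along -z (the intrinsics and any distortion apply to the point x, -y, -z); pixel columns grow to the right and rows downward; lengths in m; the calibration is good to about 2 mm. A picture is of the moment at which its call begins. There is no depth.
- robot.finish_job(): hands the job in; it is judged then, once.
Trained networks look in the newest picture that a camera, given by its name, has taken for a name from the list of things; names that differ only in an ending like _2 or _b are one class to them, and where a whole thing is asked for, a point or a joint stands for the part that bears it (a point fixed in the world has none). Each returns a list of dicts, best first, with "p" (0 to 1); they miss things now and then, are a little off and sometimes report something else, mostly with a low value. They report only what shows in the picture. A call takes as long as a camera call.
- robot.spot_in(name, camera): "pixel" ([row, column] in pixels, amid what is visible of it).
- robot.regions_of(name, camera): "region" (384x512 bool, what is visible of it) and "pixel" ([row, column] in pixels, amid what is visible of it).
- robot.place_of(name, camera): "pixel" ([row, column] in pixels: a listed point, or the origin of a listed thing).
The state is a dict: "t": time; "joint_pos": joint angles; "dq": joint speeds; "joint_efforts": joint torques, N m; "tcp_pos": TCP position; "tool_rot": TCP orientation; "ft_force": force on the tool from outside, world axes, zero at the start; "moment": the same for the moment, N m; "width": opening from 0.0 (shut) to 1.0 (fully open); "grasp_force": force on a finger pad.
Only numpy, scipy, OpenCV 4.12 (cv2) and the standard library are available. Lean on these libraries where they do the work, as an engineer would, in place of code of your own. Each camera call takes 0.05 s, during which the arm holds its last target. There are 200 camera calls.

## Task

Try the code on the push-button lock lying on the desk, using only the fingertips: press the green key, then the red key, then the blue key, and last the long white release bar, each gently but all the way in, so that it stays in. Keep the yellow key out, and do not pick up or shift the padlock, the lock cylinder or the screwdriver lying about.

Things in the scene. Friction and masses are not known exactly. Their poses are not given: they have to be found in the camera images.
- lock: push-button code lock lying flat, fixed to the desk: grey case, aluminium face 36 mm up, dark flange 200 x 156 mm. Origin: centre of underside; x along its length from release bar to keys, y across. Keys stand in a square at x 52 and -6 mm, y 29 and -29 mm (colours change places); bar at x -58, y 0. Keys and bar rise 16 mm above the face when out, 8 when in; collars 4. A bolt sticks out at +x
- green_key (a joint): round green soft-capped push key, 29 mm across, in a black collar. Value is how far it is pressed in: 0 out (as at the start), 0.008 m fully in, at a stop. The cap gives about 1 mm per 4 N; the key goes straight down, starts to move at about 2.5 N (a little more when moved fast), has no return spring and stays where it is left
- green_top (a point): centre of the top face of the green key; it goes down with the key; 52 mm above the desk when out, 44 mm when fully in
- red_key (a joint): round red soft-capped push key, 29 mm across, in a black collar. Value is how far it is pressed in: 0 out (as at the start), 0.008 m fully in, at a stop. The cap gives about 1 mm per 4 N; the key goes straight down, starts to move at about 2.5 N (a little more when moved fast), has no return spring and stays where it is left
- red_top (a point): centre of the top face of the red key; it goes down with the key; 52 mm above the desk when out, 44 mm when fully in
- blue_key (a joint): round blue soft-capped push key, 29 mm across, in a black collar. Value is how far it is pressed in: 0 out (as at the start), 0.008 m fully in, at a stop. The cap gives about 1 mm per 4 N; the key goes straight down, starts to move at about 2.5 N (a little more when moved fast), has no return spring and stays where it is left
- blue_top (a point): centre of the top face of the blue key; it goes down with the key; 52 mm above the desk when out, 44 mm when fully in
- yellow_key (a joint): round yellow soft-capped push key, 29 mm across, in a black collar. Value is how far it is pressed in: 0 out (as at the start), 0.008 m fully in, at a stop. The cap gives about 1 mm per 4 N; the key goes straight down, starts to move at about 2.5 N (a little more when moved fast), has no return spring and stays where it is left
- yellow_top (a point): centre of the top face of the yellow key; it goes down with the key; 52 mm above the desk when out, 44 mm when fully in
- release_bar (a joint): long white release bar, 84 mm along the lock's y, 22 mm wide, in a black frame. Value, travel (0 out, 0.008 m fully in), cap, effort and staying in are the same as the keys'; it sinks level wherever along it one presses
- bar_top (a point): centre of the top face of the white release bar; it goes down with the bar; 52 mm above the desk when out
- padlock: loose brass padlock with steel shackle, standing upright beside the lock on its +y side, 18 x 42 x 69 mm high, origin at the centre of its underside; to be left alone
- cylinder: loose brass euro lock cylinder standing beside the lock on its -y side, 17 x 64 x 38 mm high, origin at the centre of its underside; to be left alone
- screwdriver: loose screwdriver with orange handle, 27 x 186 x 25 mm, lying at the right of the desk, origin at the centre of its underside; to be left alone

How it is judged:
On the way, in this order (a step that is already met when the one before it is completed fails the run):
1. the green key is pressed in, the later ones still out (value of joint green_key above 0.006 m and value of joint each of red_key, blue_key, release_bar, yellow_key below 0.003 m), for 0.1 s.
2. the red key is pressed in, the later ones still out (value of joint each of green_key, red_key above 0.006 m and value of joint each of blue_key, release_bar, yellow_key below 0.003 m), for 0.1 s.
3. the blue key is pressed in, the later ones still out (value of joint each of green_key, red_key, blue_key above 0.006 m and value of joint each of release_bar, yellow_key below 0.003 m), for 0.1 s.
4. the white release bar is pressed in (value of joint each of green_key, red_key, blue_key, release_bar above 0.006 m and value of joint yellow_key below 0.003 m), for 0.1 s.
At the end, for the whole second after the job is handed in: Green, red and blue keys and the white release bar are each pressed in by more than 6 of their 8 mm, the yellow key by less than 3 mm; padlock, lock cylinder and screwdriver are at rest within 20 mm of where they were (all of step 4 and distance of each of padlock, cylinder, screwdriver from where it was at the start of the episode below 0.02 m and linear speed of each of padlock, cylinder, screwdriver below 0.02 m/s); the robot touches nothing.
It fails at once if a key or the bar is pressed before the one that precedes it is in ((value of joint red_key above 0.003 m and value of joint green_key below 0.006 m) or (value of joint blue_key above 0.003 m and value of joint red_key below 0.006 m) or (value of joint release_bar above 0.003 m and value of joint blue_key below 0.006 m)).
It fails at once if the yellow key is pressed (value of joint yellow_key above 0.003 m).
It fails at once if anything is pressed harder than 30 N (contact force between any of the fingers, the arm and anything else above 30 N).
It fails at once if the padlock, lock cylinder or screwdriver is pushed aside or lifted (distance of any of padlock, cylinder, screwdriver from where it was at the start of the episode above 0.02 m).
It fails at once if the padlock or lock cylinder is tipped (angle between any of padlock, cylinder's own z axis and vertical above 0.4 rad).
It also fails if it takes over 38 s, if anything falls off the work surface, if the arm or the gripper's body presses on something with over 40 N, if the wrist force passes 120 N, or if a joint passes its speed limit or range.

## Working session

There is one attempt and no reset: what is moved stays moved. The work goes in short steps, Python scripts to look and compute and a tool call to move; the robot and the scene stay as the last step left them, time stands still between calls to the robot, and variables do not carry over. Pictures are saved under pics/ and viewed, at most 10 in all, crops included, and the job is handed in when it is done.

Besides the shell and the picture viewer there is one more tool, called as name(argument=value, ...), one argument or row to a line, values as JSON. carry_out: Moves the arm, as the interface text tells. Its arguments: {"type":"object","properties":{"rows":{"type":"array","items":{"type":"number"}}},"required":["rows"]}

```bash
mkdir -p pics
cat > h.py <<'E'
from cell import robot
import numpy as np, cv2
from scipy.spatial.transform import Rotation as R
def ray(im,px):
    K=np.array([[im['fx'],0,im['cx']],[0,im['fy'],im['cy']],[0,0,1.]])
    u=cv2.undistortPoints(np.array([[[px[1],px[0]]]],float),K,np.array(im['dist_coeffs'],float))[0,0]
    T=np.array(im['T']); return T[:3,3],T[:3,:3]@np.array([u[0],-u[1],-1])
def at(im,px,z):
    o,d=ray(im,px); return o+d*(z-o[2])/d[2]
E
python3 - <<'E'
from h import *
ims={c:robot.get_image(c) for c in("scene","side")}
cv2.imwrite('pics/a.png',np.hstack([i['img'] for i in ims.values()])[:, :] if 0 else ims['scene']['img'])
cv2.imwrite('pics/b.png',ims['side']['img'])
for c,i in ims.items():
    print(c,np.round(np.array(i['T'])[:3,3],3))
    for n,z in [(k+'_top',.052) for k in('green','red','blue','yellow','bar')]+[('lock',0),('padlock',0),('cylinder',0),('screwdriver',0)]:
        for r in robot.place_of(n,c)[:2]: print(n,round(r['p'],2),np.round(r['pixel'],1),np.round(at(i,r['pixel'],z),4))
s=robot.read_state(); print(s)
E
```

```text
scene [-0.161  0.448  0.466]
green_top 0.59 [198.7 229.5] [ 0.5387 -0.0266  0.052 ]
red_top 0.46 [197.  265.7] [ 0.4928 -0.0963  0.052 ]
blue_top 0.42 [192.4 252.2] [ 0.5322 -0.0876  0.052 ]
yellow_top 0.57 [201.2 246.6] [ 0.5036 -0.0491  0.052 ]
bar_top 0.63 [209.6 271.3] [ 0.4371 -0.0657  0.052 ]
lock 0.95 [220.3 255.2] [ 0.4953 -0.0667  0.    ]
padlock 0.69 [241.  221.1] [0.4705 0.0457 0.    ]
cylinder 0.53 [216.2 309.1] [ 0.4298 -0.1774  0.    ]
screwdriver 0.47 [242.2 218.1] [0.4705 0.0534 0.    ]
side [ 0.32  -1.052  0.992]
green_top 0.49 [185.5 264.5] [ 0.5424 -0.0502  0.052 ]
red_top 0.38 [196.1 247.5] [ 0.4857 -0.0845  0.052 ]
red_top 0.17 [195.5 266. ] [ 0.5379 -0.0923  0.052 ]
blue_top 0.54 [197.6 265.9] [ 0.5359 -0.1007  0.052 ]
yellow_top 0.66 [182.8 237.8] [ 0.468  -0.0234  0.052 ]
yellow_top 0.48 [187.6 244.7] [ 0.4842 -0.0478  0.052 ]
lock 0.97 [204.6 248. ] [ 0.4898 -0.067   0.    ]
padlock 0.6 [183.9 239.2] [0.4796 0.0276 0.    ]
cylinder 0.46 [236.8 231.7] [ 0.4225 -0.1825 -0.    ]
screwdriver 0.91 [303.1 255. ] [ 0.4439 -0.4082  0.    ]
screwdriver 0.7 [182.9 267. ] [0.5648 0.0153 0.    ]
{'t': 1.0, 'joint_pos': array([-1.04592559e+00,  3.58540848e-01,  1.19178348e-02, -1.47142740e-05,
       -1.22408930e+00, -2.88084426e-01]), 'dq': array([ 0.00051745, -0.00065707,  0.0002425 , -0.00015559, -0.00127818,
        0.00071735]), 'joint_efforts': array([ 1.61499015e-04, -5.82986391e+01,  2.93668056e+01,  6.94209471e+00,
       -6.37309222e-04, -8.30670956e-06]), 'tcp_pos': array([ 0.1583177 , -0.65615733,  0.23134565]), 'tool_rot': array([-3.71061532e-01,  3.11955592e+00, -1.12616089e-04]), 'ft_force': array([ 0.02104614, -0.03567199, -0.86440434]), 'moment': array([ 0.03337906,  0.03654719, -0.03310366]), 'grasp_force': 0.0, 'width': 0.9928942881763765}
```

```bash
python3 -c "
import cv2,numpy as np
a=cv2.imread('pics/a.png')[140:290,150:350];b=cv2.imread('pics/b.png')[130:330,170:330]
cv2.imwrite('pics/c.png',np.vstack([cv2.resize(a,None,fx=3.0,fy=2*1.0,interpolation=2) if 0 else cv2.resize(a,(400*2,600))]))
cv2.imwrite('pics/d.png',cv2.resize(b,(480,600),interpolation=2))"
```

```text
(no output)
```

View pics/c.png

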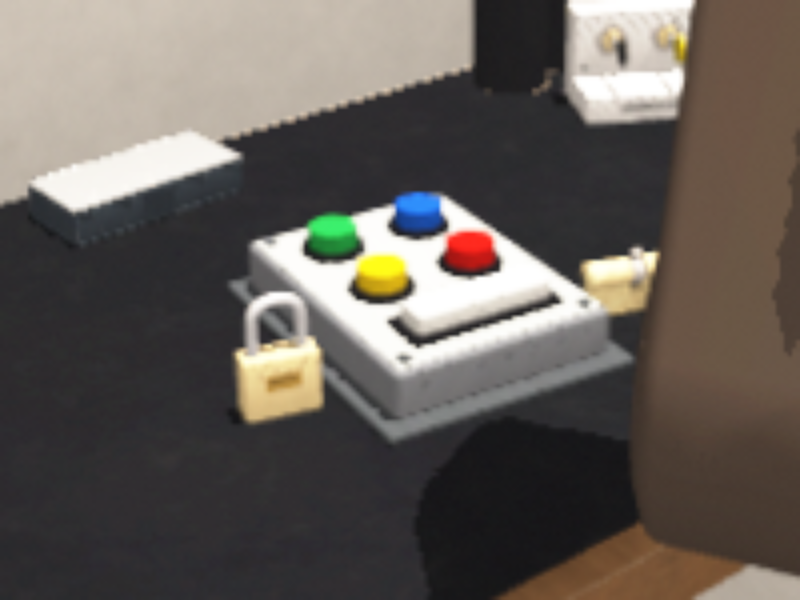

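View pics/d.png

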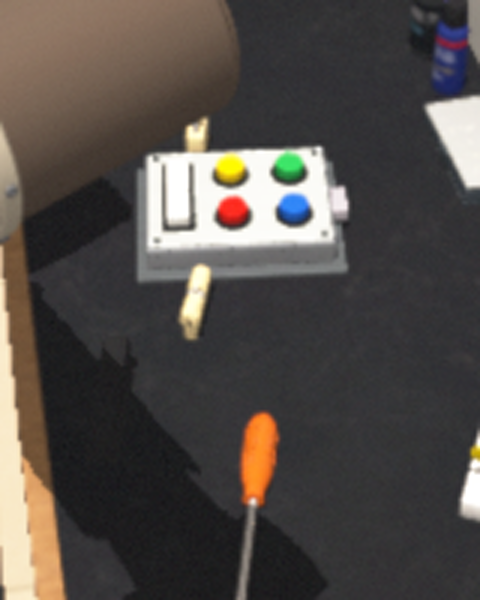

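```bash
cat >> h.py <<'E'
from scipy.optimize import least_squares
def proj(im,P):
    T=np.array(im['T']);p=(np.atleast_2d(P)-T[:3,3])@T[:3,:3]; p=p*[1,-1,-1]
    K=np.array([[im['fx'],0,im['cx']],[0,im['fy'],im['cy']],[0,0,1.]])
    q=cv2.projectPoints(p,np.zeros(3),np.zeros(3),K,np.array(im['dist_coeffs'],float))[0][:,0]
    return q[:,::-1]
L=dict(green=(.052,.029),yellow=(-.006,.029),blue=(.052,-.029),red=(-.006,-.029),bar=(-.058,0))
def pts(v,h=None):
    c,s=np.cos(v[2]),np.sin(v[2])
    return {n:np.array([v[0]+c*x-s*y,v[1]+s*x+c*y,(h or {}).get(n,.052)]) for n,(x,y) in L.items()}
def fit(obs):  # obs: list of (im,{name:pixel})
    f=lambda v:np.concatenate([(proj(im,np.array([pts(v)[n] for n in o]))-np.array(list(o.values()))).ravel() for im,o in obs])
    r=least_squares(f,[.49,-.067,0],x_scale=[.1,.1,1]); return r.x,np.round(r.fun,1)
E
python3 - <<'E'
from h import *
a,b=robot.get_image('scene'),robot.get_image('side')
oa=dict(green=(197,233),blue=(191.2,254.3),red=(200.8,267.5),yellow=(206.8,245.5),bar=(214.5,269.5))
ob=dict(green=(184.7,266.3),blue=(198.3,268),red=(199.3,247.7),yellow=(185.3,246.7),bar=(193.3,229.3))
for o in ([(a,oa)],[(b,ob)],[(a,oa),(b,ob)]): print(*fit(o))
w=robot.get_image('wrist'); s=robot.read_state()
T=np.array(w['T']); Rt=R.from_rotvec(s['tool_rot']).as_matrix()
print(Rt.round(3)); print('cam in tool',Rt.T@(T[:3,3]-s['tcp_pos']), (Rt.T@T[:3,:3]).round(2), w['fx'])
d=np.array([.42,-.07,.30])-s['tcp_pos']; print('shift cm',Rt.T@d*100, s['t'])
E
```

```text
[ 0.48410531 -0.05881042 -0.13154787] [ 0.3 -0.1  0.5  0.2  0.1  0.2  0.4 -0.1 -1.1 -0.2]
[ 0.49357392 -0.06954265 -0.12701546] [-0.1  0.1  0.   0.1  0.   0.   0.2 -0.1 -0.1 -0.2]
[ 0.4917085  -0.06511323 -0.12979763] [-1.5  0.2 -1.3  0.3 -1.8  0.1 -1.7  0.1 -3.3 -0.2 -1.  -0.8 -0.9 -0.8
 -1.  -0.9 -0.7 -1.  -1.1 -1.1]
[[-0.972 -0.235  0.   ]
 [-0.235  0.972 -0.   ]
 [-0.    -0.    -1.   ]]
cam in tool [ 0.07110636  0.00022165 -0.14409546] [[-0.    0.96  0.28]
 [ 1.    0.    0.  ]
 [-0.    0.28 -0.96]] 337.5502071934561
shift cm [-39.18780198  50.84016173  -6.86921931] 1.15
```

carry_out(
  rows=[-4.3,4.2,0,0,-1,-8.6,8.4,0,0,-1,-12.9,12.6,0,0,-1,-17.2,16.8,0,0,-1,-21.5,21,0,0,-1],
)

```text
t: 1.78
tcp_pos: [0.3188, -0.4, 0.2316]
tool_rot: [-0.371, 3.119, -0.001]
ft_force: [1.6, -0.1, 0.4]
width: 0.001
grasp_force: 0.0
```

carry_out(
  rows=[-4.3,4.2,0,0,-1,-8.6,8.4,0,0,-1,-12.9,12.6,0,0,-1,-17.2,16.8,0,0,-1,-21.5,21,0,0,-1],
)

```text
t: 2.4
tcp_pos: [0.4787, -0.1451, 0.2319]
tool_rot: [-0.372, 3.118, -0.0]
ft_force: [1.3, -0.8, -0.6]
width: 0.0
grasp_force: 0.0
```

carry_out(
  rows=[-4,4,0.5,0.12,-1,-5.8,6,1.1,0.24,-1,-5.8,6,1.1,0.36,-1,-5.8,6,1.1,0.367,-1,-5.8,6,1.1,0.367,-1],
)

```text
t: 3.02
tcp_pos: [0.52, -0.0753, 0.2205]
tool_rot: [0.201, 3.135, 0.0]
ft_force: [-0.1, -0.4, 0.7]
width: -0.001
grasp_force: 0.0
```

Run:
```python
from h import *
w=robot.get_image('wrist'); cv2.imwrite('pics/w1.png',w['img'])
o={}
for n in L:
    r=robot.place_of(n+'_top','wrist')[:2]; print(n,[(round(q['p'],2),np.round(q['pixel'],1)) for q in r])
hsv=cv2.cvtColor(w['img'],cv2.COLOR_BGR2HSV)
for n,(l,h) in dict(green=(45,85),blue=(100,125),yellow=(20,35),red=(-8,8)).items():
    hh=hsv[...,0].astype(int); hh=np.where((hh>150)&(n=='red'),hh-180,hh)
    m=((hh>=l)&(hh<=h)&(hsv[...,1]>150)&(hsv[...,2]>60)).astype(np.uint8)
    k,lab,st,c=cv2.connectedComponentsWithStats(m)
    i=[j for j in range(1,k) if st[j,4]>100]; print(n,[(st[j].tolist(),c[j].round(1)) for j in i])
```

```text
green [(0.91, array([197.7, 296.8]))]
yellow [(0.97, array([133.3, 298.1]))]
blue [(0.82, array([195.5, 234.8]))]
red [(0.56, array([134.1, 235. ]))]
bar [(0.83, array([ 75.2, 268.7]))]
green []
blue [([221, 179, 29, 30, 697], array([235.1, 193.2]))]
yellow [([281, 119, 32, 32, 755], array([296.9, 134.4]))]
red [([219, 119, 32, 31, 779], array([234.4, 133.9]))]
```

View pics/w1.png

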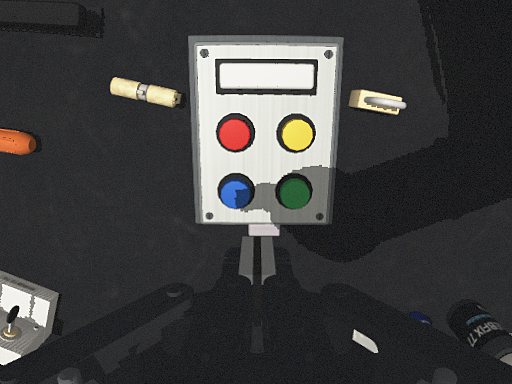

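Run:
```python
from h import *
w=robot.get_image('wrist')
o=dict(green=(192.5,294.7),yellow=(134,297),blue=(193,235),red=(133.7,234.5),bar=(75.3,266.5))
v,f=fit([(w,o)]); print(v,f)
b=robot.get_image('side')
ob=dict(green=(184.7,266.3),blue=(198.3,268),red=(199.3,247.7),yellow=(185.3,246.7),bar=(193.3,229.3))
print(*fit([(w,o),(b,ob)]))
s=robot.read_state();Rt=R.from_rotvec(s['tool_rot']).as_matrix()
for n,p in pts(v).items(): print(n,p.round(4),(Rt.T@(p-s['tcp_pos'])*100).round(2))
print(s['ft_force'])
```

```text
[ 0.49045585 -0.06286094 -0.1356942 ] [ 1.4  0.3 -0.5  0.2  0.6 -0.  -0.5 -0.3 -0.8 -0.1]
[ 0.49080407 -0.06320591 -0.13546361] [ 1.8 -0.  -0.  -0.1  1.  -0.3 -0.1 -0.6 -0.4 -0.5 -1.3 -1.1 -1.2 -1.3
 -1.4 -1.4 -1.1 -1.3 -1.6 -1.5]
green [ 0.5459 -0.0412  0.052 ] [-2.12  3.72 16.84]
yellow [ 0.4884 -0.0333  0.052 ] [ 3.68  3.75 16.84]
blue [ 0.5381 -0.0986  0.052 ] [-2.08 -2.08 16.84]
red [ 0.4806 -0.0908  0.052 ] [ 3.72 -2.05 16.84]
bar [ 0.433 -0.055  0.052] [ 8.9   0.88 16.84]
[-0.72817213 -0.21166439  0.21705941]
```

carry_out(
  rows=[-2.1,3.7,4,0,-1,-2.1,3.7,10,0,-1,-2.1,3.7,15,0,-1,-2.1,3.7,16,0,-1,-2.1,3.7,16,0,-1],
)

```text
t: 4.05
tcp_pos: [0.5462, -0.0412, 0.0609]
tool_rot: [-0.204, -3.135, 0.001]
ft_force: [0.2, -0.7, 0.5]
width: 0.003
grasp_force: 0.0
```

carry_out(
  rows=[0,0,0.3,0,-1,0,0,0.6,0,-1,0,0,0.9,0,-1,0,0,1.1,0,-1,0,0,1.2,0,-1],
)

```text
t: 4.68
tcp_pos: [0.5462, -0.041, 0.0485]
tool_rot: [0.204, 3.134, 0.0]
ft_force: [-0.2, -0.1, 1.6]
width: 0.003
grasp_force: 1.0
```

carry_out(
  rows=[0,0,0.15,0,-1,0,0,0.3,0,-1,0,0,0.45,0,-1,0,0,0.5,0,-1,0,0,0.55,0,-1],
)

```text
t: 5.3
tcp_pos: [0.546, -0.0411, 0.043]
tool_rot: [0.204, 3.135, 0.0]
ft_force: [1.3, 1.2, 4.2]
width: 0.002
grasp_force: 2.2
```

carry_out(
  rows=[0,0,0.1,0,-1,0,0,0.15,0,-1,0,0,0.15,0,-1],
)

```text
t: 5.68
tcp_pos: [0.5459, -0.0411, 0.0419]
tool_rot: [0.204, 3.134, 0.0]
ft_force: [-0.6, 0.5, 7.8]
width: -0.002
grasp_force: 4.3
```

carry_out(
  rows=[0,0,-2.5,0,-1,2.9,-2.9,-2.5,0,-1,5.8,-5.8,-2.5,0,-1,5.8,-5.8,-2,0,-1,5.8,-5.8,-1.3,0,-1],
)

```text
t: 6.3
tcp_pos: [0.4806, -0.0912, 0.0541]
tool_rot: [0.205, 3.135, 0.0]
ft_force: [0.1, -0.2, -0.7]
width: -0.002
grasp_force: 0.0
```

carry_out(
  rows=[0,0,0.3,0,-1,0,0,0.5,0,-1,0,0,0.7,0,-1,0,0,0.9,0,-1,0,0,1.0,0,-1],
)

```text
t: 6.92
tcp_pos: [0.4807, -0.091, 0.0442]
tool_rot: [-0.204, -3.135, -0.0]
ft_force: [-0.7, 0.6, 2.2]
width: 0.001
grasp_force: 1.0
```

carry_out(
  rows=[0,0,0.1,0,-1,0,0,0.2,0,-1,0,0,0.3,0,-1,0,0,0.3,0,-1],
)

```text
t: 7.42
tcp_pos: [0.4808, -0.091, 0.0418]
tool_rot: [0.204, 3.135, 0.0]
ft_force: [-3.8, 1.7, 8.0]
width: -0.002
grasp_force: 4.5
```

carry_out(
  rows=[0,0,-2.5,0,-1,-2.9,0,-2.5,0,-1,-5.8,0,-2.5,0,-1,-5.8,0,-2,0,-1,-5.8,0,-1.3,0,-1],
)

```text
t: 8.05
tcp_pos: [0.5376, -0.0986, 0.0536]
tool_rot: [-0.205, -3.134, -0.0]
ft_force: [-0.0, 0.4, -0.4]
width: -0.006
grasp_force: 0.0
```

carry_out(
  rows=[0,0,0.3,0,-1,0,0,0.5,0,-1,0,0,0.7,0,-1,0,0,0.9,0,-1,0,0,1.0,0,-1],
)

```text
t: 8.68
tcp_pos: [0.5381, -0.0986, 0.0443]
tool_rot: [-0.204, -3.135, -0.0]
ft_force: [-1.3, -0.3, 1.9]
width: -0.002
grasp_force: 1.0
```

carry_out(
  rows=[0,0,0.1,0,-1,0,0,0.2,0,-1,0,0,0.3,0,-1,0,0,0.3,0,-1],
)

```text
t: 9.18
tcp_pos: [0.5382, -0.0986, 0.0418]
tool_rot: [0.204, 3.135, -0.0]
ft_force: [-3.9, 1.4, 8.8]
width: 0.001
grasp_force: 4.4
```

carry_out(
  rows=[0,0,-2.5,0,-1,0,0,-8,0,-1,0,0,-14,0,-1,-1,2,-17,0,-1,-1,2,-17,0,-1],
)

```text
t: 9.8
tcp_pos: [0.5532, -0.0791, 0.2143]
tool_rot: [0.202, 3.129, 0.002]
ft_force: [-0.7, 0.0, -0.7]
width: -0.002
grasp_force: 0.0
```

Run:
```python
from h import *
w=robot.get_image('wrist'); cv2.imwrite('pics/w2.png',w['img'])
v=[ 0.49045585,-0.06286094,-0.1356942]
s=robot.read_state();Rt=R.from_rotvec(s['tool_rot']).as_matrix()
print(proj(w,np.array(list(pts(v,dict(green=.044,red=.044,blue=.044)).values()))).round(1))
print((Rt.T@(pts(v)['bar']-s['tcp_pos'])*100).round(2),s['tcp_pos'],s['t'])
```

```text
[[158.4 295.1]
 [ 95.2 298.3]
 [158.1 233.6]
 [ 94.7 232.9]
 [ 32.1 266. ]]
[12.12  0.87 15.99] [ 0.55163232 -0.07947769  0.21220116] 9.85
```

View pics/w2.png

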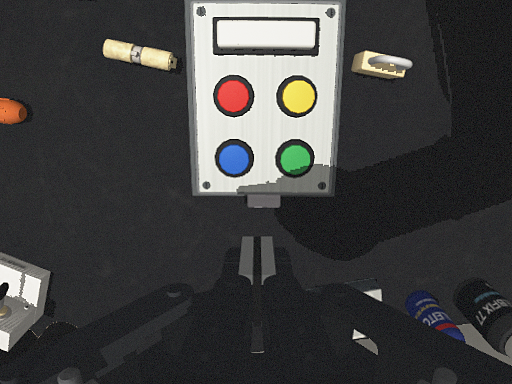

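carry_out(
  rows=[5,0.9,3,0,-1,10,0.9,6,0,-1,12,0.9,11,0,-1,12,0.9,14.5,0,-1,12,0.9,15.5,0,-1],
)

```text
t: 10.48
tcp_pos: [0.4307, -0.0563, 0.054]
tool_rot: [-0.204, -3.13, 0.003]
ft_force: [0.7, -0.0, 1.1]
width: 0.005
grasp_force: 0.0
```

carry_out(
  rows=[0,0,0.4,0,-1,0,0,0.7,0,-1,0,0,0.9,0,-1,0,0,1.1,0,-1,0,0,1.2,0,-1],
)

```text
t: 11.1
tcp_pos: [0.4334, -0.0555, 0.0446]
tool_rot: [0.204, 3.134, 0.0]
ft_force: [-0.6, -1.4, 3.0]
width: -0.006
grasp_force: 1.0
```

carry_out(
  rows=[0,0,0.1,0,-1,0,0,0.2,0,-1,0,0,0.3,0,-1,0,0,0.3,0,-1],
)

```text
t: 11.6
tcp_pos: [0.4334, -0.0555, 0.0417]
tool_rot: [0.204, 3.134, 0.0]
ft_force: [-0.6, -1.2, 9.4]
width: 0.005
grasp_force: 4.5
```

carry_out(
  rows=[0,0,-2.5,0,-1,0,0,-8,0,-1,-5,0,-13,0,-1,-11,0,-17,0,-1,-11,0,-17,0,-1],
)

```text
t: 12.22
tcp_pos: [0.5453, -0.0699, 0.2134]
tool_rot: [0.205, 3.131, 0.001]
ft_force: [-1.4, 0.5, -1.2]
width: 0.001
grasp_force: 0.0
```

Run:
```python
from h import *
w=robot.get_image('side'); cv2.imwrite('pics/s2.png',cv2.resize(w['img'][130:330,170:330],(480,600),interpolation=2))
```

```text
(no output)
```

View pics/s2.png

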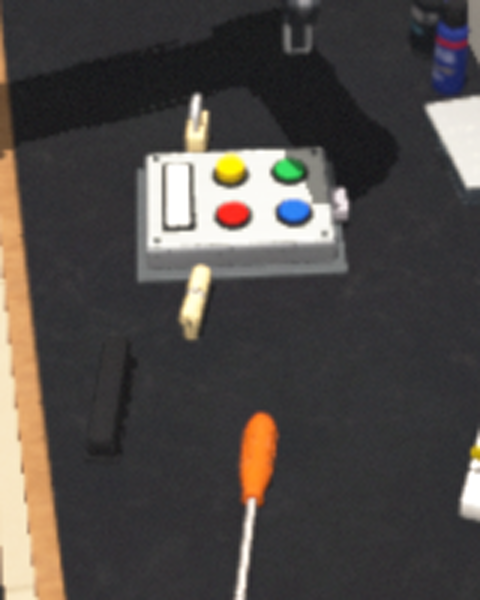

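The picture shows green (289,170), red (233,214), blue (294,211) and the bar (178,195) sunk. Yellow (230,168) is still out, and the loose things have not moved.

```bash
python3 -c "
from cell import robot
print(robot.finish_job())"
```

```text
the job is handed in; nothing more can be done
None
```

I pressed green, red, blue and then the white bar fully in, with yellow left out and the padlock, cylinder and screwdriver unmoved in the last picture; the job is handed in, but no verdict came back.

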